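Peg the fume shutter at its middle setting

ROBOT

A 6-joint arm with a two-finger parallel gripper is mounted at the origin on the work surface. World frame = base frame: x ahead of the robot, y to its left, z up, the work surface at z = 0. Lengths are in mm, angles in rad, forces in N, time in s.
With the tool pointing down it reaches from about 400 to 825 mm from the base axis. Payload 7 kg.
Tool frame: the origin (TCP) lies on the centre line of the jaws, within the pads' length; the fingertips stand 17 mm ahead of it and the grasp point (between the pads) lies 2 mm behind it (r.nose_length is the distance from the TCP to the fingertips, in mm); z points along the fingers, y is the line along which they close (so a half turn about z gives the same grasp; the last joint's range is limited). The gripper opens to 88 mm and grips with 3 to 60 N. Pads are 19 mm wide; open, the fingers measure 130 mm over their backs; the gripper's body (78 mm by 193 mm) begins 47 mm behind the grasp point.
Start: joints at [-0.917, 0.359, 0.012, 0, -1.224, -0.288], TCP at [241.418, -630.328, 243.561] pointing down, gripper open.
Joint ranges: [-3.07, 3.07], [-1.43, 2.12], [-1.02, 1.25], [-3.03, 1.67], [-3.05, -0], [-3.03, 3.03]. Speed limits (rad/s): [2.39, 2.39, 3.01, 3.14, 3.14, 3.14].

INTERFACE

Orientations are given as a unit quaternion [x, y, z, w].
In Python, from station import sense, optics, close_job, spot_in, regions_of, spot_point, r gives the robot as it stands.
- The arm moves only by the shell command python3 -m pendant 'ROWS' [FORCE]. ROWS is a JSON object of lists of equal length, an entry for each row: "delta_pos": the shift along the tool's x, y, z in cm, a list of three; "delta_rot": the turn, a rotation vector about the tool's x, y, z in degrees, a list of three; "grip": the closure, from -1 (fully open) to 1 (shut). In form: {"delta_pos": [[x, y, z], ...], "delta_rot": [[ax, ay, az], ...], "grip": [grip, ...]}. A call has exactly 5 rows; each row is the pose to reach, as a shift and turn from the pose commanded when the call began, along the tool's axes at that moment; what a row does not reach only later rows make up. A row lasts 1/8 s, in which the tool goes at most 62.5 mm and 10.7 degrees, less where a joint would pass 70% of its speed; a pose out of reach is approached as far as the arm can. A call with a gripper value outside its range is refused whole. The fingers move at their own pace and stop on an object; FORCE is the grip in N (left out, the last holds). Time passes only in rows, so rows that repeat a pose let the fingers close, or fill a call up. It gives the time, the measured TCP pose, the force, the opening and the grip force at its end, in the units of the state.
- sense(): the state, without advancing time (a new reading comes with each control period).
- optics.read_camera(name): name is "side" or "top" or "wrist"; returns the picture (420x560x3 uint8, red, green, blue); there is no depth.
- optics.camera_info(name): a dict with "fovy" (degrees; the focal length in pixels is half the picture's height over the tangent of half this angle, whatever the lens; pixels are square), "cx", "cy" (the principal point, pixels), "camera_from_world" (4x4, takes a point from world to camera coordinates); the wrist camera has in their place "mount" (4x4, takes a point from camera to tool coordinates, whose origin is the TCP and whose axes are the flange's). Camera axes: x right, y down, z forward; pixel columns grow to the right and rows downward; lengths in mm; the calibration is good to about 2 mm. The wrist camera is an equidistant fisheye: a pixel r from the principal point sees the ray r / f radians off the axis. A picture is of the moment at which its call begins: read the wrist's pose just before it. camera_info takes no time and is no camera call.
- close_job(): hands the job in; it is judged then, once.
Trained networks look in the newest picture that a camera, given by its name, has taken for a name from the list of things; names that differ only in an ending like _2 or _b are one class to them, and where a whole thing is asked for, a point or a joint stands for the part that bears it (a point fixed in the world has none). Each returns a list of dicts, best first, with "confidence" (0 to 1); they miss things now and then, are a little off and sometimes report something else, mostly with a low value. They report only what shows in the picture. A call takes as long as a camera call.
- spot_in(camera, thing): "position" ([x, y, z] in mm, in world coordinates, good to about 4 mm: the middle of the surface that is visible of it).
- regions_of(camera, thing): "mask" (420x560 bool, what is visible of it).
- spot_point(camera, thing): "position" ([x, y, z] in mm, in world coordinates, good to about 4 mm: a listed point, or the origin of a listed thing).
The state is a dict: "clock": time; "joint_positions": joint angles; "joint_velocities": joint speeds; "effort": joint torques, N m; "eef_pos": TCP position; "orientation": TCP orientation; "force": force on the tool from outside, world axes, zero at the start; "torque": the same for the moment, N m; "opening": finger opening in mm; "grip_force": force on a finger pad.
Only numpy, scipy, OpenCV 4.12 (cv2) and the standard library are available. Lean on these libraries where they do the work, as an engineer would, in place of code of your own. Each camera call takes 0.05 s, during which the arm holds its last target. There are 200 camera calls.

TASK

Set the soldering-fume extraction box that has the red knob to its middle opening: lift its stay arm by the red knob, pull the shutter open with it until the middle one of the stay's three holes (ringed in yellow) is over the fixed brass peg, and lower the stay until it lies flat with the peg through that hole, then let go. Leave the neighbouring box with the black knob at its present setting.

Things in the scene. Friction and masses are not known exactly. Their poses are not given: they have to be found in the camera images.
- red_knob (a point): Centre of the upright red knob, 24 mm across, 32 mm tall, on a 14 mm stem at the free end of a steel stay arm (bar 40 x 6 mm); 30 mm above the arm's top face. The arm (0.2 kg) tilts about a level hinge on the shutter, 235 mm from the knob at mid-bar; no sideways swing. It lifts freely 0 to 40 deg and sinks when let go. Pulled, it drags the shutter (2 N). x: to the hinge, z: out of the arm.
- red_hole (a point): Centre (mid-thickness) of the middle, yellow-ringed one of the three 26 mm holes in the red knob's stay arm; 139 mm from the knob's axis, 96 mm from the hinge; the other holes are 36 mm either side. At the start the arm's solid end near the knob rests tilted on the peg's tip; the peg's brass crossbar, 16 mm wide, shows on both sides of the arm. Axes as the knob's.
- red_peg (a point): On the axis of the fixed upright brass peg (12 mm across, round tip 17 mm above this point), where the hole's centre lies once seated; the level arm's knob centre is 33 mm higher. x: level, along the box, knob to hinge; the shutter opens along -x (109 mm from closed to middle hole; stop at 150). Fixed green box 330 x 160 mm, 64 mm high, left or right in front of the robot, knob end nearer.
- black_knob (a point): Centre of the black knob on the neighbouring box, alike in all sizes; its stay already lies level on its own peg, in the hole nearest the knob. Leave it as it is.

How it is judged (in metres and radians):
At the end, for the whole second after the job is handed in: The red box's stay lies level (within about 3 degrees) with the peg through its middle hole: the hole's centre is within 10 mm of the peg's axis and less than 5 mm above its seated height (horizontal distance between red_hole and red_peg below 0.01 m and z of red_hole in the frame of red_peg below 0.005 m and angle between red_knob's own z axis and vertical below 0.06 rad); the robot touches nothing.
It fails at once if the stay of the box with the black knob is moved (its knob shifts by more than 25 mm) (distance of black_knob from where it was at the start of the episode above 0.025 m).
It also fails if it takes over 35 s, if anything falls off the work surface, if the arm or the gripper's body presses on something with over 40 N, if the wrist force passes 120 N, or if a joint passes its speed limit or range.

## Working session

There is one attempt and no reset: what is moved stays moved. The work goes in short steps, Python scripts to look and compute and a shell command to move; the robot and the scene stay as the last step left them, time stands still between calls to the robot, and variables do not carry over. Pictures are saved under pics/ and viewed, at most 10 in all, crops included, and the job is handed in when it is done.

```bash
mkdir -p pics
cat > h.py <<'E'
from station import sense, optics, close_job, spot_in, regions_of, spot_point, r
import numpy as np, cv2
from scipy.spatial.transform import Rotation as R
def save(c,n):
    im=optics.read_camera(c); cv2.imwrite('pics/'+n,im[:,:,::-1]); return im
def tool(p):
    s=sense(); return R.from_quat(s['orientation']).inv().apply(np.array(p)-s['eef_pos'])/10
E
python3 - <<'E'
from h import *
a=save('top','t1.png'); 
for n in ['red_knob','red_hole','red_peg','black_knob']:
    print(n,[(np.round(d['position']),round(d['confidence'],2)) for d in spot_point('top',n)[:2]])
b=save('side','s1.png')
for n in ['red_knob','red_hole','red_peg']:
    print(n,[(np.round(d['position']),round(d['confidence'],2)) for d in spot_point('side',n)[:2]])
cv2.imwrite('pics/ts1.png',cv2.resize(np.hstack([a,b])[:,:,::-1],(800,300)))
s=sense();print(s['clock'],R.from_quat(s['orientation']).as_matrix().round(3))
E
```

```text
red_knob [(array([600., 241., 144.]), 0.9)]
red_hole [(array([737., 268.,  96.]), 0.79)]
red_peg []
black_knob [(array([ 569., -154.,  116.]), 0.87)]
red_knob [(array([598., 240., 146.]), 0.77)]
red_hole [(array([729., 267.,  92.]), 0.93)]
red_peg [(array([636., 253.,  86.]), 0.81)]
0.45 [[-0.934 -0.358 -0.   ]
 [-0.358  0.934  0.   ]
 [ 0.     0.    -1.   ]]
```

View pics/t1.png

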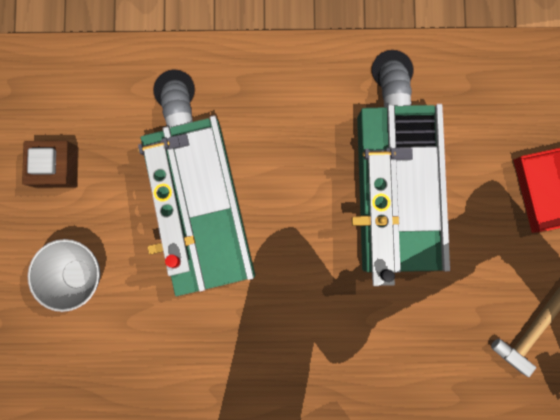

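View pics/s1.png

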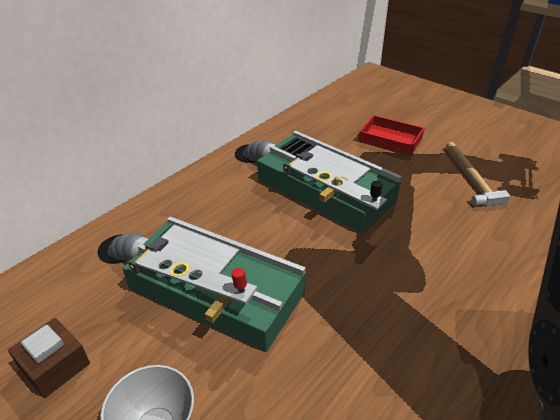

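The top view shows the red box on the left: knob at (173,262), yellow-ringed hole at (162,191), and crossbar from (150,249) to (192,240). The box axis is yawed about 11.5°, and the black box on the right is well clear. I'm moving over the red knob now.

```bash
for i in 1; do python3 -m pendant '{"delta_pos":[[-4.2,4.4,0],[-8.5,9,0],[-12.8,13.5,0],[-17.1,18,0],[-21.4,22.6,0]],"delta_rot":[[0,0,0],[0,0,0],[0,0,0],[0,0,0],[0,0,0]],"grip":[-1,-1,-1,-1,-1]}'; python3 -m pendant '{"delta_pos":[[-4.2,4.4,0],[-8.5,9,0],[-12.8,13.5,0],[-17.1,18,0],[-21.4,22.6,0]],"delta_rot":[[0,0,0],[0,0,0],[0,0,0],[0,0,0],[0,0,0]],"grip":[-1,-1,-1,-1,-1]}'; python3 -m pendant '{"delta_pos":[[-4.2,4.4,0],[-8.5,9,0],[-12.8,13.5,0],[-17.1,18,0],[-21.4,22.6,0]],"delta_rot":[[0,0,0],[0,0,3],[0,0,6],[0,0,9],[0,0,9.5]],"grip":[-1,-1,-1,-1,-1]}'; done
python3 - <<'E'
from h import *
save('wrist','w1.png')
for n in ['red_knob','red_hole','red_peg']:
    print(n,[(np.round(d['position']),round(d['confidence'],2)) for d in spot_point('wrist',n)[:2]])
s=sense();print(s['clock'],s['eef_pos'],R.from_quat(s['orientation']).as_matrix().round(3),tool([600,241,144]))
E
```

```text
clock: 1.08
eef_pos: [360.8, -341.4, 243.9]
orientation: [-0.182, 0.983, -0.0, 0.0]
force: [1.6, 0.3, 0.6]
opening: 87.6
grip_force: 0.0
clock: 1.7
eef_pos: [479.6, -53.9, 244.1]
orientation: [-0.182, 0.983, -0.0, 0.001]
force: [1.2, -0.7, 0.0]
opening: 87.3
grip_force: 0.0
clock: 2.33
eef_pos: [598.5, 233.2, 243.8]
orientation: [-0.1, 0.995, 0.0, 0.0]
force: [1.2, -0.3, -0.8]
opening: 87.6
grip_force: 0.0
red_knob [(array([600., 239., 142.]), 0.57)]
red_hole [(array([733., 270.,  95.]), 0.83)]
red_peg [(array([632., 246.,  84.]), 0.94)]
2.525 [597.78483435 232.28185735 242.56323791] [[-0.98  -0.2   -0.001]
 [-0.2    0.98  -0.001]
 [ 0.001 -0.001 -1.   ]] [-0.40531679  0.81567879  9.85528461]
```

View pics/w1.png

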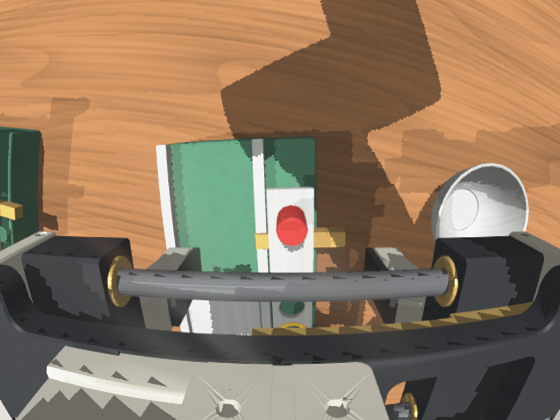

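The wrist view shows the tool aligned with the bar, and the knob at (291,226) centred between the fingers. Descending with a 6° pitch to match the arm, then gripping.

```bash
python3 -m pendant '{"delta_pos":[[-0.3,0.75,2.5],[-0.3,0.75,5],[-0.3,0.75,7.5],[-0.3,0.75,9],[-0.3,0.75,9.8]],"delta_rot":[[0,2,0],[0,4,0],[0,6,0],[0,6,0],[0,6,0]],"grip":[-1,-1,-1,-1,-1]}' 25
python3 -m pendant '{"delta_pos":[[0,0,0],[0,0,0],[0,0,0],[0,0,0],[0,0,0]],"delta_rot":[[0,0,0],[0,0,0],[0,0,0],[0,0,0],[0,0,0]],"grip":[0.2,1,1,1,1]}' 25
python3 -m pendant '{"delta_pos":[[0,0,0],[0,0,0],[0,0,0],[0,0,0],[0,0,0]],"delta_rot":[[0,0,0],[0,0,0],[0,0,0],[0,0,0],[0,0,0]],"grip":[1,1,1,1,1]}'
```

```text
clock: 3.15
eef_pos: [599.1, 238.2, 144.5]
orientation: [-0.099, 0.994, -0.006, -0.052]
force: [-0.1, 0.4, 0.8]
opening: 87.4
grip_force: 0.0
clock: 3.78
eef_pos: [599.4, 239.2, 145.8]
orientation: [-0.1, 0.994, -0.005, -0.052]
force: [-0.0, -0.2, 0.4]
opening: 43.3
grip_force: 0.0
clock: 4.4
eef_pos: [599.1, 240.3, 145.5]
orientation: [-0.1, 0.994, -0.004, -0.052]
force: [-1.9, 4.9, 0.4]
opening: 23.9
grip_force: 25.0
```

```bash
python3 -m pendant '{"delta_pos":[[-0.21,0,-1.23],[-0.48,0,-2.43],[-0.8,0,-3.63],[-1.2,0,-4.81],[-1.5,0,-5.59]],"delta_rot":[[0,3,0],[0,6,0],[0,9,0],[0,12,0],[0,14,0]],"grip":[1,1,1,1,1]}' 35
python3 - <<'E'
from h import *
im=save('side','s2.png')
for n in ['red_knob','red_hole','red_peg']:
    print(n,[(np.round(d['position']),round(d['confidence'],2)) for d in spot_point('side',n)[:2]])
s=sense();print(s['clock'],s['eef_pos'],s['force'],s['opening'],R.from_quat(s['orientation']).as_matrix().round(3))
E
```

```text
clock: 5.03
eef_pos: [619.5, 244.9, 199.2]
orientation: [-0.099, 0.98, -0.016, -0.174]
force: [-2.1, 7.0, -1.8]
opening: 23.7
grip_force: 35.0
red_knob [(array([618., 248., 198.]), 0.58)]
red_hole [(array([735., 268., 118.]), 0.75)]
red_peg [(array([636., 251.,  88.]), 0.64)]
5.225 [619.83165015 244.92457534 198.60300615] [-0.46928197  6.54160995 -2.75313271] 23.25943703675634 [[-0.921 -0.199 -0.335]
 [-0.188  0.98  -0.066]
 [ 0.342  0.002 -0.94 ]]
```

View pics/s2.png

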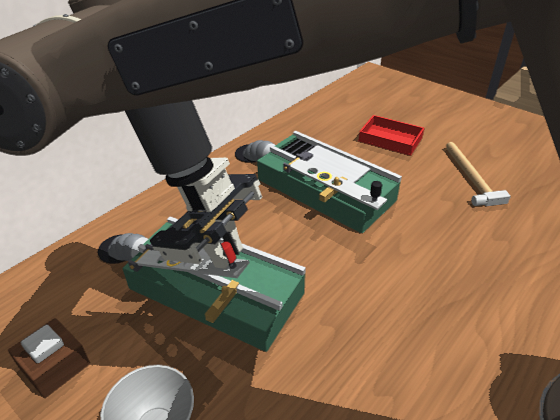

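Lifted: the side view shows the stay raised off the peg, held at (228,250), and the crossbar clear. Pulling the shutter 100 mm.

```bash
python3 -m pendant '{"delta_pos":[[1.88,0,0.68],[3.76,0,1.37],[5.64,0,2.05],[7.52,0,2.74],[9.4,0,3.42]],"delta_rot":[[0,0,0],[0,0,0],[0,0,0],[0,0,0],[0,0,0]],"grip":[1,1,1,1,1]}' 35
python3 - <<'E'
from h import *
im=save('side','s3.png')
for n in ['red_knob','red_hole','red_peg']:
    print(n,[(np.round(d['position']),round(d['confidence'],2)) for d in spot_point('side',n)[:2]])
im2=save('top','t3.png')
for n in ['red_knob','red_hole','red_peg']:
    print(n,[(np.round(d['position']),round(d['confidence'],2)) for d in spot_point('top',n)[:2]])
c=lambda i,y,x:cv2.resize(i[y:y+200,x:x+200],(400,400))
cv2.imwrite('pics/c3.png',np.hstack([c(im,180,100),c(im2,110,80)])[:,:,::-1])
s=sense();print(s['clock'],s['eef_pos'],s['force'],s['opening'],R.from_quat(s['orientation']).as_matrix().round(3))
E
```

```text
clock: 5.85
eef_pos: [521.8, 222.7, 199.2]
orientation: [-0.098, 0.98, -0.018, -0.172]
force: [2.3, -1.2, -3.8]
opening: 23.1
grip_force: 35.0
red_knob []
red_hole [(array([636., 244., 116.]), 0.56)]
red_peg [(array([637., 250.,  91.]), 0.76)]
red_knob [(array([519., 222., 196.]), 0.8), (array([634., 250.,  81.]), 0.36)]
red_hole [(array([640., 248., 116.]), 0.73)]
red_peg [(array([634., 249.,  83.]), 0.64)]
6.25 [521.9988248  222.80671824 199.33264621] [-0.7689009  -4.99394563 -0.32747261] 22.63428865624548 [[-0.921 -0.198 -0.336]
 [-0.186  0.98  -0.069]
 [ 0.343 -0.001 -0.939]]
```

View pics/c3.png

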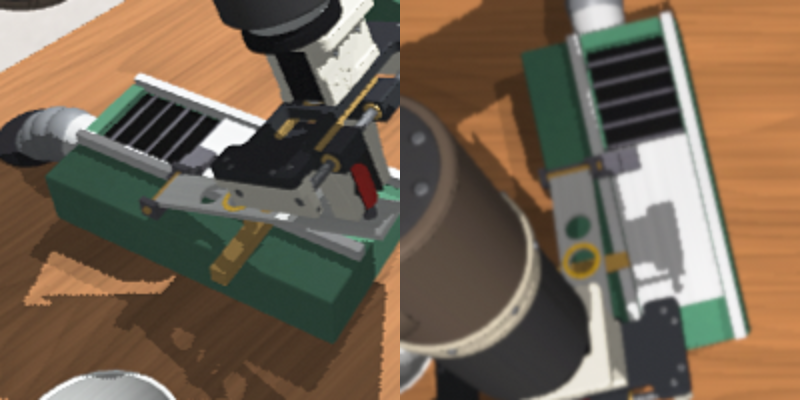

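The crops show the shutter open, with the yellow-ringed hole at about (581,261) in the right crop, roughly over the peg. The estimates put it about 3 mm too far, so I'll back up 3 mm, lower to about 14° and check.

```bash
python3 -m pendant '{"delta_pos":[[-0.28,0,-0.1],[-0.25,0,0.5],[-0.18,0,1.2],[-0.1,0,1.8],[-0.07,0,2.37]],"delta_rot":[[0,0,0],[0,-1.5,0],[0,-3,0],[0,-4.5,0],[0,-6,0]],"grip":[1,1,1,1,1]}' 35
python3 - <<'E'
from h import *
im=save('side','s4.png')
for n in ['red_hole','red_peg']:
    print(n,[(np.round(d['position']),round(d['confidence'],2)) for d in spot_point('side',n)[:2]])
im2=save('top','t4.png')
for n in ['red_hole','red_peg']:
    print(n,[(np.round(d['position']),round(d['confidence'],2)) for d in spot_point('top',n)[:2]])
c=lambda i,y,x:cv2.resize(i[y:y+100,x:x+100],(400,400),interpolation=cv2.INTER_CUBIC)
cv2.imwrite('pics/c4.png',np.hstack([c(im,230,170),c(im2,190,120)])[:,:,::-1])
s=sense();print(s['clock'],s['eef_pos'],s['force'],s['opening'])
E
```

```text
clock: 6.88
eef_pos: [515.6, 221.4, 176.8]
orientation: [-0.099, 0.988, -0.012, -0.12]
force: [3.0, -6.7, -3.0]
opening: 23.3
grip_force: 35.0
red_hole [(array([641., 243., 107.]), 0.85)]
red_peg [(array([635., 250.,  89.]), 0.91)]
red_hole [(array([642., 246., 107.]), 0.66)]
red_peg [(array([633., 247.,  82.]), 0.63)]
7.175 [514.91651025 221.27621397 176.91621561] [ 0.73162743 -5.90073354 -1.99405968] 23.518193849818495
```

View pics/c4.png

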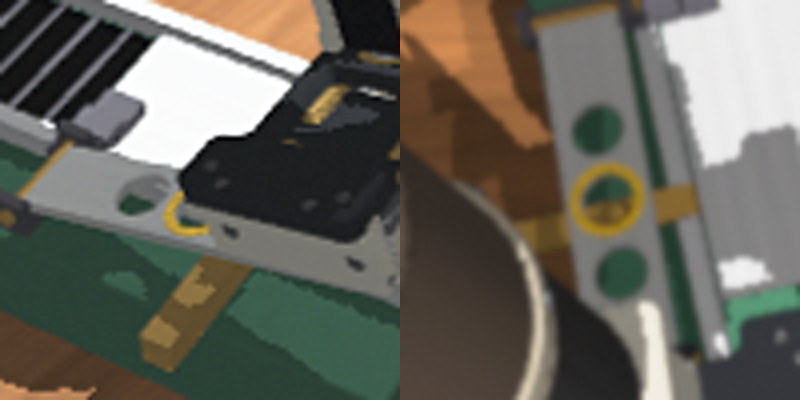

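In the top crop the ring centre is at (607,200) and the brass crossbar line passes about (608,219), so the hole is still some 5–8 mm short. I'll pull 6 mm more, lower to 10° and check again.

```bash
python3 -m pendant '{"delta_pos":[[0.3,-0.05,0.07],[0.58,-0.1,0.15],[0.63,-0.1,0.6],[0.7,-0.1,1.2],[0.76,-0.1,1.8]],"delta_rot":[[0,0,0],[0,0,0],[0,-1.3,0],[0,-2.6,0],[0,-4,0]],"grip":[1,1,1,1,1]}' 35
python3 - <<'E'
from h import *
im2=save('top','t5.png')
for n in ['red_hole','red_peg']:
    print(n,[(np.round(d['position']),round(d['confidence'],2)) for d in spot_point('top',n)[:2]])
c=lambda i,y,x:cv2.resize(i[y:y+60,x:x+60],(480,480),interpolation=cv2.INTER_CUBIC)
cv2.imwrite('pics/c5.png',c(im2,210,140)[:,:,::-1])
s=sense();print(s['clock'],s['eef_pos'],s['force'],s['opening'])
E
```

```text
clock: 7.8
eef_pos: [503.3, 218.5, 161.1]
orientation: [-0.099, 0.991, -0.009, -0.086]
force: [2.8, -4.3, -2.1]
opening: 23.2
grip_force: 35.0
red_hole [(array([636., 245., 100.]), 0.9)]
red_peg [(array([630., 248.,  84.]), 0.96)]
7.95 [502.52097046 218.35626702 161.40730157] [ 0.61454    -4.07329305 -1.32982351] 22.969648992388812
```

View pics/c5.png

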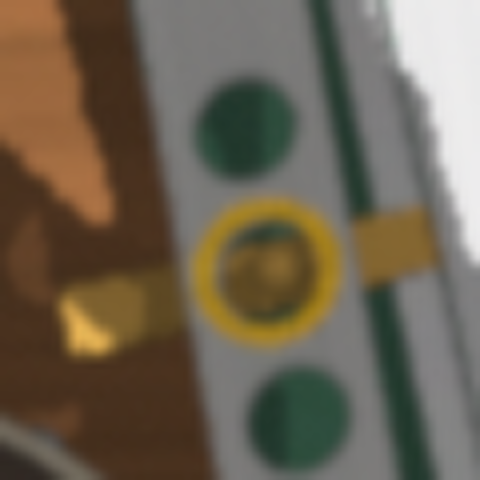

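The top crop shows the peg centred in the yellow ring at (267,270), so the lowering can be finished.

```bash
python3 -m pendant '{"delta_pos":[[0.12,0,1.03],[0.2,0,2.06],[0.23,0,3.1],[0.22,0,3.8],[0.22,0,3.9]],"delta_rot":[[0,-2.5,0],[0,-5,0],[0,-7.5,0],[0,-9.5,0],[0,-10,0]],"grip":[1,1,1,1,1]}' 25
python3 - <<'E'
from h import *
s=sense();print(s['clock'],s['eef_pos'],s['force'],R.from_quat(s['orientation']).as_matrix().round(3)[:,2])
E
```

```text
clock: 8.57
eef_pos: [493.4, 216.3, 123.1]
orientation: [-0.1, 0.995, -0.0, -0.001]
force: [0.5, -5.7, -2.3]
opening: 23.6
grip_force: 25.0
8.575 [493.37853357 216.28014794 123.07344225] [ 0.54128223 -5.73088229 -2.28363183] [-0.001 -0.001 -1.   ]
```

Opening gently, then retreating straight up.

```bash
python3 -m pendant '{"delta_pos":[[0,0,0.1],[0,0,0.2],[0,0,0.2],[0,0,0.2],[0,0,0.2]],"delta_rot":[[0,0,0],[0,0,0],[0,0,0],[0,0,0],[0,0,0]],"grip":[1,1,0,-0.5,-1]}'
python3 -m pendant '{"delta_pos":[[0,0,0.2],[0,0,0.2],[0,0,-1],[0,0,-3],[0,0,-5]],"delta_rot":[[0,0,0],[0,0,0],[0,0,0],[0,0,0],[0,0,0]],"grip":[-1,-1,-1,-1,-1]}'
python3 -m pendant '{"delta_pos":[[2,0,-4],[4,0,-8],[8,0,-10],[8,0,-10],[8,0,-10]],"delta_rot":[[0,0,0],[0,0,0],[0,0,0],[0,0,0],[0,0,0]],"grip":[-1,-1,-1,-1,-1]}'
python3 - <<'E'
from h import *
im2=save('top','t6.png'); im=save('side','s6.png')
for cam in ['top','side']:
  for n in ['red_knob','red_hole','red_peg','black_knob']:
    print(cam,n,[(np.round(d['position']),round(d['confidence'],2)) for d in spot_point(cam,n)[:2]])
c=lambda i,y,x:cv2.resize(i[y:y+120,x:x+120],(400,400),interpolation=cv2.INTER_CUBIC)
cv2.imwrite('pics/c6.png',np.hstack([c(im,220,150),c(im2,180,110)])[:,:,::-1])
s=sense();print(s['clock'],s['eef_pos'],s['force'])
E
```

```text
clock: 9.2
eef_pos: [494.7, 217.5, 121.7]
orientation: [-0.1, 0.995, 0.0, 0.0]
force: [0.1, -0.1, -0.2]
opening: 47.8
grip_force: 0.0
clock: 9.82
eef_pos: [494.5, 216.9, 172.9]
orientation: [-0.1, 0.995, 0.0, 0.0]
force: [0.1, -0.2, 0.8]
opening: 87.3
grip_force: 0.0
clock: 10.45
eef_pos: [416.0, 201.0, 272.2]
orientation: [-0.1, 0.995, 0.001, 0.001]
force: [-1.3, 0.1, 0.9]
opening: 87.4
grip_force: 0.0
top red_knob [(array([492., 219., 119.]), 0.57)]
top red_hole [(array([633., 246.,  86.]), 0.61)]
top red_peg [(array([633., 248.,  82.]), 0.73)]
top black_knob [(array([ 567., -152.,  118.]), 0.65)]
side red_knob [(array([492., 218., 120.]), 0.67)]
side red_hole [(array([629., 242.,  81.]), 0.8)]
side red_peg [(array([636., 253.,  88.]), 0.8), (array([491., 218., 119.]), 0.58)]
side black_knob []
10.95 [416.01821563 200.83357654 271.14089191] [ 0.11682879 -0.17559229 -1.27411679]
```

View pics/c6.png

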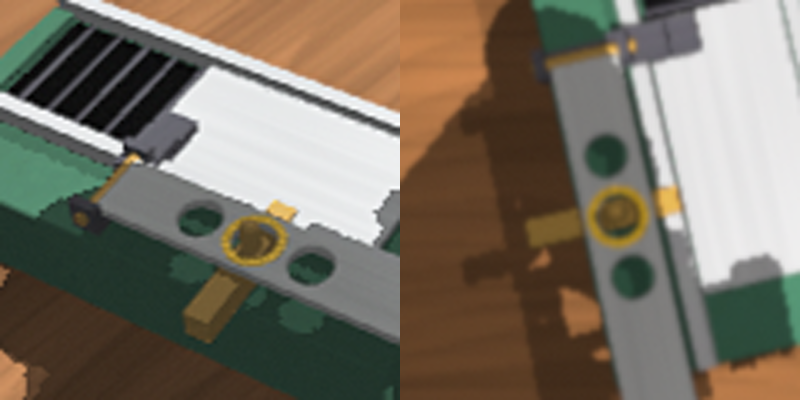

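Both crops show the peg standing up through the centre of the yellow-ringed hole, at (255,238) and (618,215). The stay lies flat and the robot is clear.

```bash
python3 -c "
from h import *
print(close_job())"
```

```text
the job is handed in; nothing more can be done
None
```

The job is handed in: the red-knob box is at its middle opening, with the stay flat and the peg through the yellow-ringed hole, and the black-knob box was left alone; no verdict was returned.

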